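Unlock the ball-lens dish and hold it to the inspection camera

TASK

The amber ball lens lies loose in its small white dish, which is locked in the bayonet stand. Take the dish by its two grip blocks, turn it a quarter turn anticlockwise (seen from above) to free it, lift it straight out and, keeping it level so that the ball stays in the middle, bring it to the inspection camera: the ball on the lens axis, 10 cm in front of the lens (straight above the cross on the camera's plate), with one of the dish's sight notches facing the lens. Finish while still holding it there, steady; do not touch the ball, do not bump the camera and leave everything else on the bench where it is.

Things in the scene. Friction and masses are not known exactly. Their poses are not given: they have to be found in the camera images.
- lens_dish: White round dish with a foot, 52 mm across, 46 mm tall, 0.12 kg, locked in the stand. Origin: centre of the foot's underside, z up. Metal foot 22 mm in diameter up to 22 mm, with bayonet lugs at +x and -x, 34 mm over both, 7 mm wide; dish above it, floor a shallow cone; guard rim 35 to 44 mm up, cut away at +x and -x as sight notches 23 mm wide. Red dot at +x. Grip blocks at +y and -y.
- ball_lens_center (a point): Centre of the amber glass ball lens, 20 mm in diameter, 22 g, lying loose in the middle of the dish.
- ball_lens: The ball lens itself; its origin is a point of its surface and turns with it as it rolls, so use point ball_lens_center for its place.
- dish_seat (a point): Point on the dish's axis, 38.5 mm above its origin: the ball's centre when the ball is in the middle (its top is then 48.5 mm above the origin). Grey grip blocks stand at the dish's +y and -y: flat parallel outer faces 56 mm apart, 26 mm wide along x, from 23 to 46 mm above the dish's origin.
- stand_mouth (a point): Centre of the socket's top, 46 mm above the bench. The locked lugs sit under the socket's lips; at the quarter turn they are below two slots (about 0.15 rad of play either way) and the dish lifts out, clear after 22 mm. Stops: about 0.18 rad beyond the quarter turn, and 0.16 rad clockwise of locked. It turns with friction only.
- stand: Bayonet stand, fixed: round dark foot 90 mm in diameter, 8 mm thick, metal socket 44 mm in diameter, 46 mm tall. Origin: centre of its underside, z up. The dish's origin starts 24 mm above it, on its axis, with 1.5 mm of side play. Locked: dish x along stand x (red dot on the foot at +x). Free: dish x along stand y (green dot at +y), a quarter turn anticlockwise seen from above.
- insp_camera: Inspection camera on a post, fixed, on an aluminium plate 10 mm thick, 100 mm wide (y), x = -35 to 220 mm. Origin: on the bench straight below the sight point, where a white cross is on the plate. x points level from the cross to the camera, which looks along -x; z up. Front of lens and ring light (62 mm in diameter) at x = 100 mm; top of the post 187 mm up at x = 185 mm.
- sight_point (a point): The camera's sight point, on the lens axis 100 mm in front of the lens, 150 mm above the bench: the ball's centre belongs here.
- adapter_block: Bystander: black plug adapter block, 48 x 58 x 40 mm, origin under its centre.
- cup_screws: Bystander: open blue parts cup, 62 mm across, 31 mm high, origin under its centre.
- lens_case: Bystander: small grey case, 53 x 65 x 25 mm, origin under its centre.
- driver_green: Bystander: green screwdriver lying flat, 152 mm long along its y, 19 mm high, origin under its middle.
- marker: Bystander: white marker with a black cap lying flat, 138 mm long along its y, 18 mm high, origin under its middle.
- module_12: Bystander: black camera module 24 x 56 x 53 mm lying on its flat side, behind the stand.
- module_13: Bystander: black camera module 24 x 56 x 53 mm lying on its flat side, to the right of the stand.
Mind the look-alikes: they are no part of the job. Leave any pink or yellow look-alike of the lens_dish alone.

How it is judged:
By the outcome, as a careful person would: the job done as asked, in the order asked, and still so for the second after the job is handed in, while the arm keeps its last pose, push and grip.
It also fails if it takes over 48 s, if anything falls off the work surface, if the arm or the gripper's body presses on something with over 40 N, if the wrist force passes 120 N, or if a joint passes its speed limit or range.

ROBOT

A 6-joint arm with a two-finger parallel gripper is mounted at the origin on a cart in front of the work surface, level with it; the furniture and walls round the work are solid. World frame = base frame: x ahead of the robot, y to its left, z up, the work surface at z = 0. Lengths are in m, angles in degrees, forces in N, time in s.
With the tool pointing down it reaches from about 0.25 to 0.725 m from the base axis. Payload 9.7 kg.
Tool frame: the origin (TCP) lies on the centre line of the jaws, within the pads' length; the fingertips stand 17 mm ahead of it and the grasp point (between the pads) lies 2 mm behind it (bot.nose_length is the distance from the TCP to the fingertips, in m); x points along the fingers, y is the direction in which the jaws open and shut, and the axes are right-handed (so a half turn about x gives the same grasp; the last joint's range is limited). The gripper opens to 85 mm and grips with 20 to 120 N. Pads are 22 mm wide; open, the fingers measure 114 mm over their backs; the gripper's body (76 mm by 85 mm) begins 54 mm behind the grasp point. The pads swing forward as they close: fully open they stand 13 mm farther back than shut.
Start: joints at [75.86, 4.979, 10.078, 95.1, 0, 90], TCP at [0.134, 0.533, 0.248] pointing down, gripper open.
Joint ranges: [-179.16, 179.16], [-48.56, 103.87], [-65.8, 70.77], [-126.05, 130.52], [-82.76, 87.17], [-180, 180]. Speed limits (degrees/s): [127.2, 127.2, 147.25, 180, 180, 180].

INTERFACE

Orientations are given as [roll, pitch, yaw] about the fixed x, y, z axes, in that order (R = Rz(yaw) Ry(pitch) Rx(roll)).
In Python, from workcell import bot, viewer, ticket gives the robot as it stands.
- The arm moves only by the tool jog_arm, never from a script. Its argument "deltas" is a list of rows, each an object of numbers: "fingers": the opening, from 0 (shut) to 1 (fully open); "x", "y", "z": the shift along the world's x, y, z in mm; "twist": the turn about the world's z in degrees. A call has 1 to 10 rows; each row is the pose to reach, as a shift and turn from the pose measured when the call began; what a row does not reach only later rows make up. A row lasts 1/10 s, in which the tool goes at most 50 mm and 8.59 degrees, less where a joint would pass 70% of its speed; a pose out of reach is approached as far as the arm can. A call with a gripper value outside its range is refused whole. The fingers move at their own pace and stop on an object; "grip_force" is the grip in N (left out, the last holds). Time passes only in rows, so rows that repeat a pose let the fingers close. It gives the time, the measured TCP pose, the force and the opening at its end, in the units of the state.
- bot.get_obs(): the state, without advancing time (a new reading comes with each control period).
- viewer.camera(name): name is "side" or "top"; returns a dict with "image" (420x560x3 uint8, red, green, blue), "fovy" (degrees; the focal length in pixels is half the picture's height over the tangent of half this angle, whatever the lens; pixels are square), "cx", "cy" (the principal point, pixels), "world_to_cam" (4x4, takes a point from world to camera coordinates). Camera axes: x right, y down, z forward; pixel columns grow to the right and rows downward; lengths in m; the calibration is good to about 2 mm. A picture is of the moment at which its call begins. There is no depth.
- ticket.job_done(): hands the job in, once; it reports no verdict.
The state is a dict: "time": time; "q": joint angles; "qd": joint speeds; "joint_efforts": joint torques, N m; "ee_pos": TCP position; "tcp_rot": TCP orientation; "wrist_force": force on the tool from outside, world axes, zero at the start; "torque": the same for the moment, N m; "opening": finger opening in m.
Only numpy, scipy, OpenCV 4.12 (cv2) and the standard library are available. Lean on these libraries where they do the work, as an engineer would, in place of code of your own. Each camera call takes 0.05 s, during which the arm holds its last target.

## Working session

There is one attempt and no reset: what is moved stays moved. The work goes in short steps, Python scripts to look and compute and a tool call to move; the robot and the scene stay as the last step left them, time stands still between calls to the robot, and variables do not carry over. Pictures are saved under pics/ and viewed, and the job is handed in when it is done.

Besides the shell and the picture viewer there is one more tool, called after "Emit:" as name(argument=value, ...) on one line, values as JSON. jog_arm: Moves the arm, as the interface text tells. Its arguments: {"type":"object","properties":{"deltas":{"type":"array"},"grip_force":{"type":"number"}},"required":["deltas"]}

```bash
ls; mkdir -p pics
python3 - <<'E'
from workcell import bot, viewer
import cv2
for n in ("side","top"):
    c=viewer.camera(n)
    cv2.imwrite(f"pics/{n}0.png",cv2.resize(c["image"][:,:,::-1],(800,600),interpolation=cv2.INTER_CUBIC))
    print(n,c["fovy"],c["cx"],c["cy"],c["world_to_cam"].round(4).tolist())
print(bot.get_obs())
E
```

```text
pics
side 48.4470382683221 281.87147095129626 204.016260620978 [[0.8354, -0.5497, 0.0032, -0.3704], [-0.2759, -0.4245, -0.8624, 0.2827], [0.4754, 0.7195, -0.5062, 0.9114], [0.0, 0.0, 0.0, 1.0]]
top 43.570653937275075 282.943083224198 220.80314234899072 [[-0.0062, -1.0, -0.0076, 0.1048], [-0.9935, 0.0071, -0.114, 0.5249], [0.114, 0.0068, -0.9935, 1.3587], [0.0, 0.0, 0.0, 1.0]]
{'time': 0.1, 'q': array([ 7.58617503e+01,  5.00650145e+00,  1.00365736e+01,  9.50992504e+01,
       -5.85501897e-04,  8.99992547e+01]), 'qd': array([ 0.1040762 , -0.07448624,  0.18521674, -0.03895999, -0.05391605,
       -0.06293202]), 'joint_efforts': array([ 1.08569220e-03, -5.21559656e+01,  4.65654838e+01,  1.60075910e-02,
        5.04707180e-05, -1.02033778e-05]), 'ee_pos': array([0.13429829, 0.53314603, 0.24764616]), 'tcp_rot': array([ -89.51582458,   89.93081926, -103.65332867]), 'wrist_force': array([-0.04256789,  0.48596812, -0.51524723]), 'torque': array([-0.03969084,  0.04271359,  0.06524702]), 'opening': 0.08542232076559982}
```

View pics/side0.png

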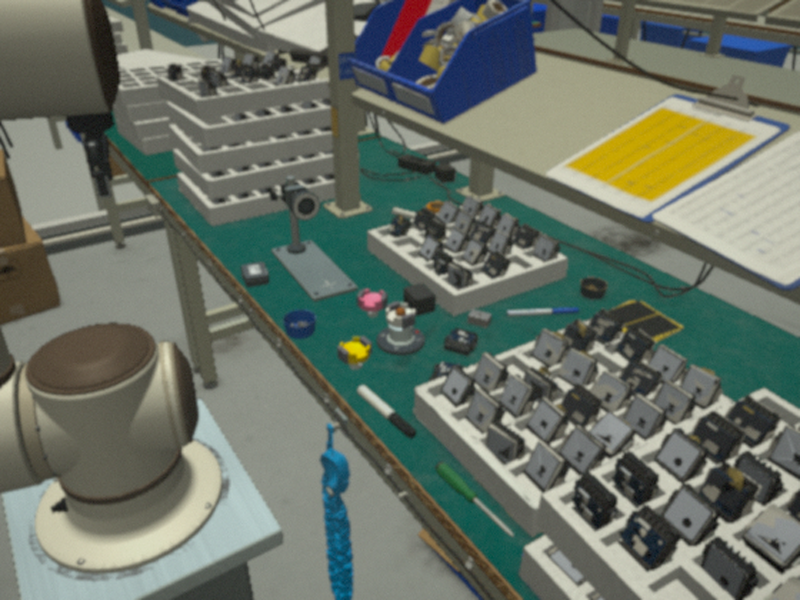

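View pics/top0.png

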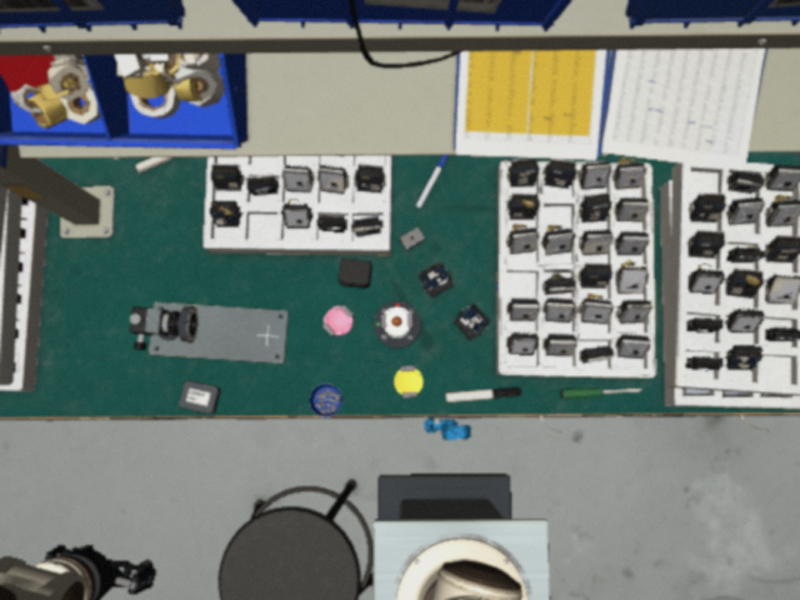

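Candidates for the dish, as top / side pixels in the 800x600 pictures:
- Pink look-alike: (338,320) / (371,299).
- Yellow look-alike: (408,381) / (354,350).
- White dish with the amber ball in the dark stand: (397,322) / (401,315).

The white one matches the description, so next I take close crops of it and of the camera plate.

Run:
```python
from workcell import viewer
import cv2, numpy as np
t=viewer.camera("top")["image"][:,:,::-1]; s=viewer.camera("side")["image"][:,:,::-1]
np.save("t0.npy",t);np.save("s0.npy",s)
def crop(im,u0,v0,w,h,k,name):
    c=cv2.resize(im[v0:v0+h,u0:u0+w],None,fx=k,fy=k,interpolation=cv2.INTER_CUBIC)
    for i in range(0,w,5): cv2.line(c,(i*k,0),(i*k,8 if i%10 else 16),(255,255,255),1)
    for i in range(0,h,5): cv2.line(c,(0,i*k),(8 if i%10 else 16,i*k),(255,255,255),1)
    cv2.imwrite(name,c)
crop(t,255,200,50,50,12,"pics/t_dish.png")
crop(s,250,200,60,60,10,"pics/s_dish.png")
crop(t,85,200,130,65,6,"pics/t_cam.png")
crop(s,180,115,80,100,6,"pics/s_cam.png")
```

```text
(no output)
```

View pics/t_dish.png

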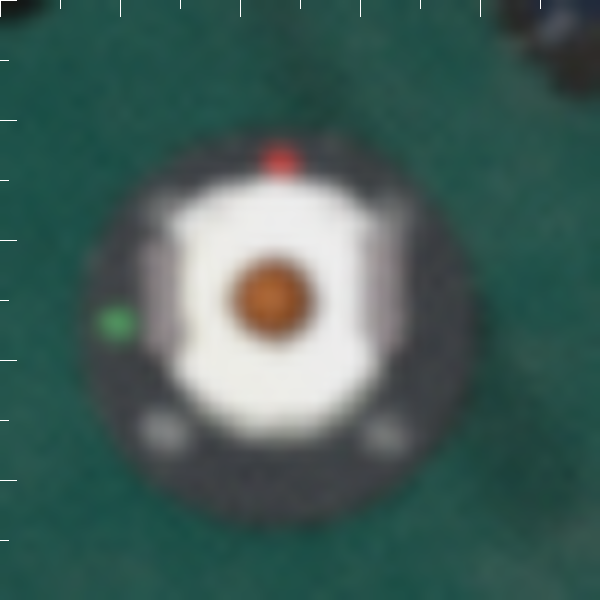

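View pics/s_dish.png

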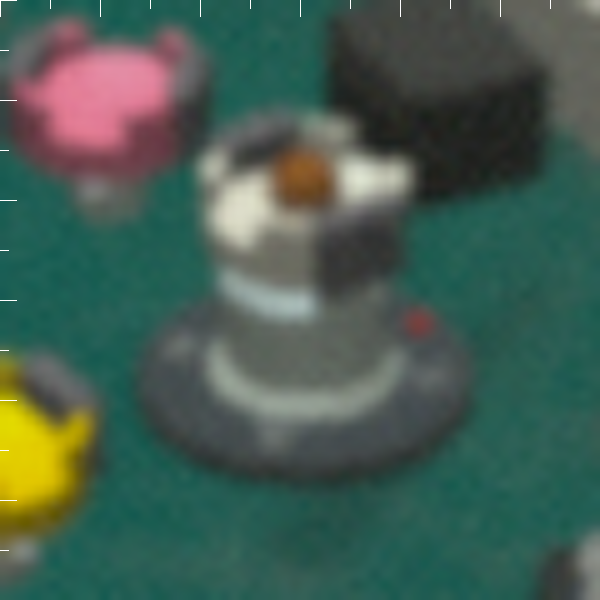

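View pics/t_cam.png

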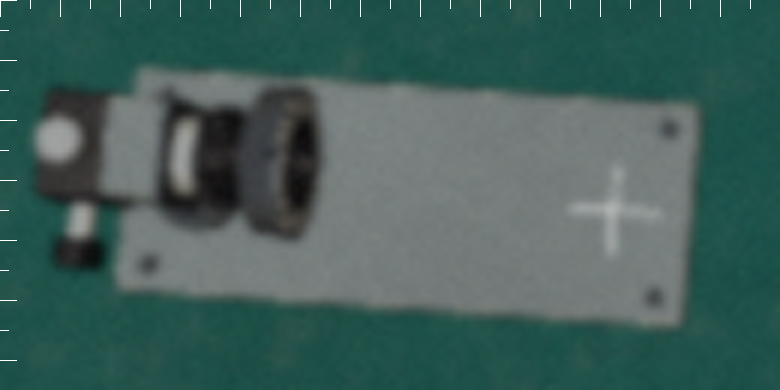

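View pics/s_cam.png

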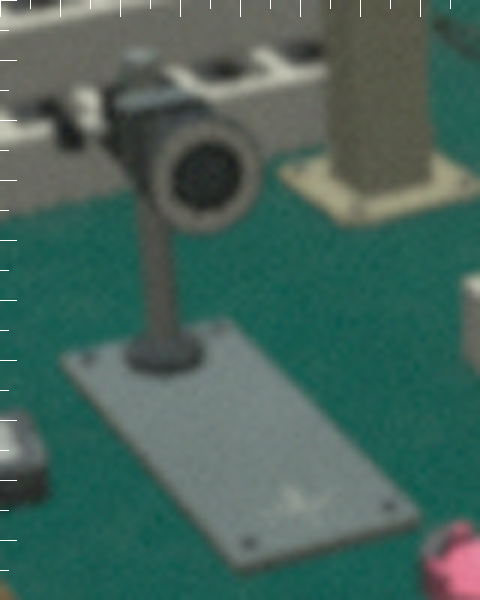

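The white dish holds the amber ball, with its grip blocks left and right (±y). The red dot at top-view pixel (278.4,213.3) is at world +x, so stand yaw is about 0. The cross is at (187,235) in the top view and the camera lies toward +y. Next I work out the positions.

```bash
cat > h.py <<'E'
import numpy as np, cv2
W={}
def load():
    from workcell import viewer
    for n in("side","top"):
        c=viewer.camera(n); W[n]=c
    return W
def f(c): return 210/np.tan(np.radians(c["fovy"]/2))
def ray(c,u,v):
    M=np.array(c["world_to_cam"]);R=M[:3,:3];o=-R.T@M[:3,3]
    d=R.T@np.array([(u-c["cx"])/f(c),(v-c["cy"])/f(c),1]); return o,d/np.linalg.norm(d)
def atz(c,u,v,z):
    o,d=ray(c,u,v); return o+d*(z-o[2])/d[2]
def tri(a,b):
    A=[];B=[]
    for c,u,v in(a,b):
        o,d=ray(c,u,v);P=np.eye(3)-np.outer(d,d);A.append(P);B.append(P@o)
    return np.linalg.lstsq(np.vstack(A),np.hstack(B),rcond=None)[0]
def proj(c,p):
    q=np.array(c["world_to_cam"])@np.append(p,1); return q[:2]/q[2]*f(c)+[c["cx"],c["cy"]]
def px(x,y,k,u0,v0): return (x+.5)/k-.5+u0,(y+.5)/k-.5+v0
E
python3 - <<'E'
from h import *
load();t,s=W["top"],W["side"]
T=lambda x,y,z:(atz(t,*px(x,y,12,255,200),z)*1000).round(1)
S=lambda x,y,z:(atz(s,*px(x,y,10,250,200),z)*1000).round(1)
b=(t,*px(273,300,12,255,200));sb=(s,*px(303,178,10,250,200))
print("ball tri",tri(b,sb)*1000,"top@62.5",T(273,300,.0625),"side@62.5",S(303,178,.0625))
print("foot top",T(280,328,.008),"side",S(303,377,.008))
print("red",T(281,160,.008),"green",T(117,323,.008),"side red",S(420,323,.008))
print("blocks L",T(142,298,.07),"R",T(405,298,.07))
print("L edge pts",T(150,235,.07),T(150,355,.07))
C=lambda x,y,z:(atz(t,*px(x,y,6,85,200),z)*1000).round(1)
D=lambda x,y,z:(atz(s,*px(x,y,6,180,115),z)*1000).round(1)
print("cross",C(613,211,.01),"side",D(295,500,.01))
a=np.array([C(*p,.01) for p in[(137,68),(697,105),(683,326),(116,290)]]);print("corners",a)
print("sidecorners",D(229,318,.01),D(420,515,.01),D(240,568,.01),D(63,357,.01))
d1=a[0]-a[1];d2=a[3]-a[2];print(np.degrees(np.arctan2(d1[1],d1[0])),np.degrees(np.arctan2(d2[1],d2[0])),np.linalg.norm(d1),np.linalg.norm(d2))
print("lens tri",tri((t,*px(300,163,6,85,200)),(s,*px(207,174,6,180,115)))*1000)
E
```

```text
ball tri [512.22496733 115.423794    67.18437768] top@62.5 [512.3 115.7  62.5] side@62.5 [516.8 121.5  62.5]
foot top [511.9 115.2   8. ] side [510.4 111.6   8. ]
red [549.8 114.8   8. ] green [513.3 151.6   8. ] side red [550.6 115.9   8. ]
blocks L [512.1 143.6  70. ] R [511.7  87.4  70. ]
L edge pts [525.7 141.9  70. ] [499.9 141.9  70. ]
cross [492.2 359.3  10. ] side [493.9 368.   10. ]
corners [[558.1 574.4  10. ]
 [539.6 322.3  10. ]
 [440.7 327.4  10. ]
 [458.4 580.6  10. ]]
sidecorners [559.8 573.3  10. ] [538.9 320.7  10. ] [440.7 323.6  10. ] [461.2 578.9  10. ]
85.8029538166571 86.00123149298292 252.7778866910632 253.81790716968735
lens tri [500.04924334 458.16104537 152.72578135]
```

Run:
```python
from workcell import bot
from scipy.spatial.transform import Rotation as R
o=bot.get_obs(); r=R.from_euler("xyz",o["tcp_rot"],degrees=True).as_matrix()
print(r.round(3)); print("tool y yaw",__import__("numpy").degrees(__import__("numpy").arctan2(r[1,1],r[0,1])), bot.nose_length, [a for a in dir(bot) if a[0]!="_"])
```

```text
[[-0.     0.244  0.97 ]
 [-0.     0.97  -0.244]
 [-1.    -0.     0.   ]]
tool y yaw 75.85688290240748 0.017 ['PlanningError', 'get_obs', 'nose_length']
```

Emit:
jog_arm(deltas=[{"x": 30,"y": -33,"twist": 2,"fingers": 1},{"x": 60,"y": -66,"twist": 4},{"x": 90,"y": -99,"twist": 6},{"x": 120,"y": -132,"twist": 8},{"x": 150,"y": -165,"twist": 10},{"x": 180,"y": -198,"twist": 12},{"x": 210,"y": -231,"twist": 14},{"x": 240,"y": -264,"twist": 14},{"x": 270,"y": -297,"twist": 14},{"x": 300,"y": -330,"twist": 14}])

```text
validation failed for argument at $.de...
```

```bash
cat > st.py <<'E'
from workcell import bot
from scipy.spatial.transform import Rotation as R
import numpy as np
o=bot.get_obs(); r=R.from_euler("xyz",o["tcp_rot"],degrees=True).as_matrix()
print("t",o["time"],"tcp",(o["ee_pos"]*1000).round(2),"yyaw",np.degrees(np.arctan2(r[1,1],r[0,1])).round(2),"xaxis",r[:,0].round(4),"q",o["q"].round(1),"F",o["wrist_force"].round(1),"T",o["torque"].round(2),"open",round(o["opening"]*1000,2))
E
python3 st.py
```

```text
t 0.3 tcp [134.36 533.24 248.06] yyaw 75.86 xaxis [-1.e-04 -5.e-04 -1.e+00] q [75.9  5.  10.1 95.1 -0.  90. ] F [ 0.7 -0.6 -0.5] T [0.01 0.01 0.04] open 85.11
```

The call was refused, probably because every row needs all keys.

Emit:
jog_arm(deltas=[{"x": 30,"y": -33,"z": 0,"twist": 2,"fingers": 1},{"x": 60,"y": -66,"z": 0,"twist": 4,"fingers": 1},{"x": 90,"y": -99,"z": 0,"twist": 6,"fingers": 1},{"x": 120,"y": -132,"z": 0,"twist": 8,"fingers": 1},{"x": 150,"y": -165,"z": 0,"twist": 10,"fingers": 1},{"x": 180,"y": -198,"z": 0,"twist": 12,"fingers": 1},{"x": 210,"y": -231,"z": 0,"twist": 14,"fingers": 1},{"x": 240,"y": -264,"z": 0,"twist": 14,"fingers": 1},{"x": 270,"y": -297,"z": 0,"twist": 14,"fingers": 1},{"x": 300,"y": -330,"z": 0,"twist": 14,"fingers": 1}])

```text
time: 1.3
ee_pos: [0.4353, 0.2016, 0.2482]
tcp_rot: [-25.7, 90.0, -25.9]
wrist_force: [1.0, 0.9, 0.3]
opening: 0.0852
```

```bash
python3 st.py
```

```text
t 1.3 tcp [435.28 201.62 248.21] yyaw 89.86 xaxis [ 5.e-04 -2.e-04 -1.e+00] q [24.9 -4.6  0.4 95.  -0.  25. ] F [1.  0.9 0.3] T [ 0.04 -0.02  0.  ] open 85.22
```

Emit:
jog_arm(deltas=[{"x": 15,"y": -17,"z": -20,"twist": 0,"fingers": 1},{"x": 30,"y": -34,"z": -40,"twist": 0,"fingers": 1},{"x": 45,"y": -51,"z": -60,"twist": 0,"fingers": 1},{"x": 60,"y": -68,"z": -80,"twist": 0,"fingers": 1},{"x": 77,"y": -86,"z": -100,"twist": 0,"fingers": 1},{"x": 77,"y": -86,"z": -125,"twist": 0,"fingers": 1},{"x": 77,"y": -86,"z": -138,"twist": 0,"fingers": 1},{"x": 77,"y": -86,"z": -138,"twist": 0,"fingers": 1},{"x": 77,"y": -86,"z": -138,"twist": 0,"fingers": 1}])

```text
time: 2.2
ee_pos: [0.5123, 0.1161, 0.1111]
tcp_rot: [1.0, 89.9, 0.9]
wrist_force: [0.5, -0.1, 1.1]
opening: 0.0854
```

```bash
python3 st.py
cat > pic.py <<'E'
import sys,cv2
from workcell import viewer
name,tag,u0,v0,w,h,k=sys.argv[1],sys.argv[2],*map(int,sys.argv[3:8])
im=viewer.camera(name)["image"][:,:,::-1]
c=cv2.resize(im[v0:v0+h,u0:u0+w],None,fx=k,fy=k,interpolation=cv2.INTER_CUBIC)
cv2.imwrite(f"pics/{tag}.png",c)
E
python3 pic.py top t1 230 170 100 100 6; python3 pic.py side s1 240 130 80 120 5
```

```text
t 2.2 tcp [512.26 116.05 111.06] yyaw 89.89 xaxis [ 0.001  0.    -1.   ] q [12.8  1.1 -9.2 79.7 -0.  12.9] F [ 0.5 -0.1  1.1] T [ 0.01 -0.02 -0.02] open 85.44
```

View pics/t1.png

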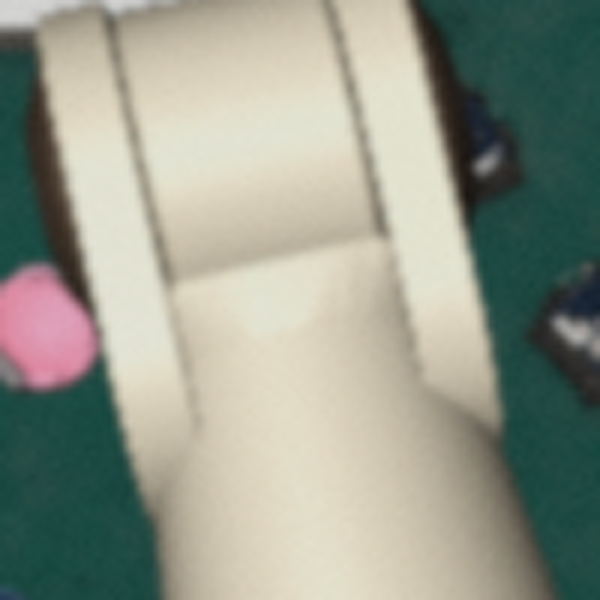

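View pics/s1.png

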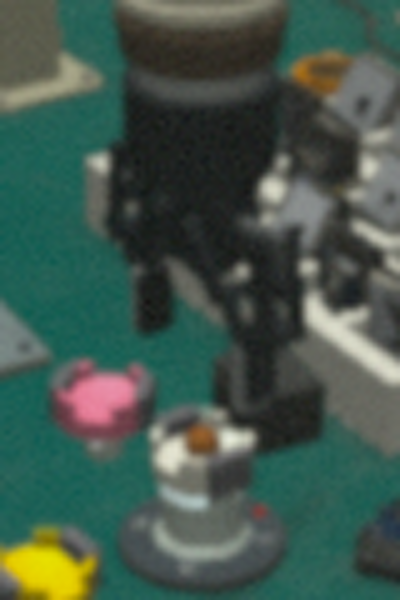

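The top view is blocked by the arm. The side view shows the open fingers above the dish, with tips at about crop (153,330) and (262,400), straddling it. I check that against the projection.

Run:
```python
from h import *
load();s=W["side"]
for y in (66,116,166):
  for z in (.094,.103): print(y,z,(proj(s,np.array([.5123,y/1000,z]))-[240,130])*5)
print("ball@",(proj(s,np.array([.512,.1155,.0625]))-[240,130])*5)
print("ball here",(np.array([280.2,217.8])-[240,130])*5)
```

```text
66 0.094 [253.08593264 435.2956238 ]
66 0.103 [253.3184443  419.80748924]
116 0.094 [197.90560661 391.73420295]
116 0.103 [197.91913748 376.5484609 ]
166 0.094 [145.96153668 350.72760416]
166 0.103 [145.78104114 335.83597698]
ball@ [197.90110596 444.58282159]
ball here [201. 439.]
```

Emit:
jog_arm(deltas=[{"x": 0,"y": -0.5,"z": -8,"twist": 0,"fingers": 1},{"x": 0,"y": -0.5,"z": -16,"twist": 0,"fingers": 1},{"x": 0,"y": -0.5,"z": -24,"twist": 0,"fingers": 1},{"x": 0,"y": -0.5,"z": -32,"twist": 0,"fingers": 1},{"x": 0,"y": -0.5,"z": -40,"twist": 0,"fingers": 1},{"x": 0,"y": -0.5,"z": -47,"twist": 0,"fingers": 1},{"x": 0,"y": -0.5,"z": -52,"twist": 0,"fingers": 1},{"x": 0,"y": -0.5,"z": -54,"twist": 0,"fingers": 1},{"x": 0,"y": -0.5,"z": -54,"twist": 0,"fingers": 1}])

```text
time: 3.3
ee_pos: [0.5127, 0.1155, 0.0573]
tcp_rot: [5.7, 89.9, 5.6]
wrist_force: [0.4, -0.2, 1.2]
opening: 0.0855
```

```bash
python3 st.py;python3 pic.py side s2 230 160 90 90 7
```

```text
t 3.3 tcp [512.67 115.53  57.29] yyaw 89.89 xaxis [ 2.1e-03  2.0e-04 -1.0e+00] q [ 12.7   2.2 -14.   73.7  -0.   12.8] F [ 0.4 -0.2  1.2] T [-0.03  0.07  0.07] open 85.46
```

View pics/s2.png

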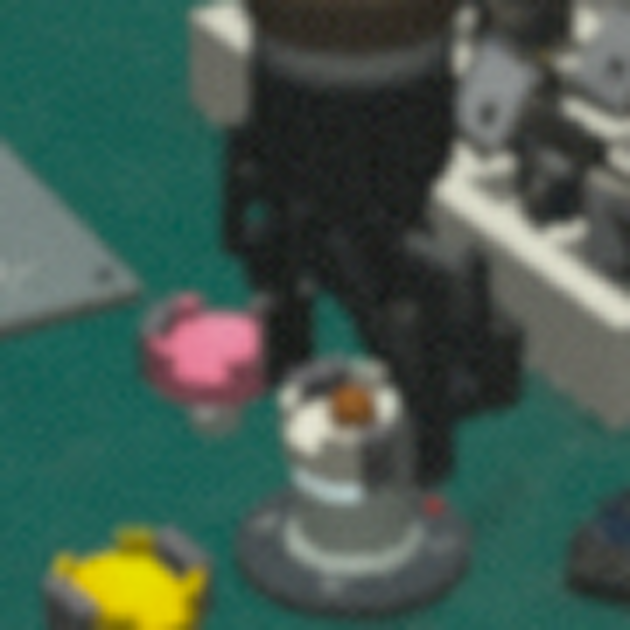

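Run:
```python
from h import *
load();s=W["side"]
P=lambda x,y,z:((proj(s,np.array([x,y,z])/1000)-[230,160])*7).round(0)
print("blockface edges",P(499,87.5,70),P(525,87.5,70),P(499,87.5,47),P(525,87.5,47))
for z in(40,45,49):print("tip inner edges y=73",z,P(501.5,73,z),P(523.5,73,z),"outer y=59",P(501.5,59,z),P(523.5,59,z))
print("ball",P(512,115.5,62.5),"red",P(550,115,8))
```

```text
blockface edges [359. 440.] [419. 419.] [359. 493.] [418. 472.]
tip inner edges y=73 40 [387. 526.] [437. 508.] outer y=59 [409. 544.] [459. 526.]
tip inner edges y=73 45 [387. 515.] [437. 496.] outer y=59 [409. 533.] [459. 514.]
tip inner edges y=73 49 [387. 505.] [437. 487.] outer y=59 [409. 524.] [459. 505.]
ball [347. 412.] red [431. 505.]
```

Emit:
jog_arm(deltas=[{"x": -0.3,"y": 0,"z": -4,"twist": 0,"fingers": 0.9},{"x": -0.3,"y": 0,"z": -4,"twist": 0,"fingers": 0.8},{"x": -0.3,"y": 0,"z": -4,"twist": 0,"fingers": 0.74},{"x": -0.3,"y": 0,"z": -4,"twist": 0,"fingers": 0.72},{"x": -0.3,"y": 0,"z": -4,"twist": 0,"fingers": 0.7},{"x": -0.3,"y": 0,"z": -4,"twist": 0,"fingers": 0.69},{"x": -0.3,"y": 0,"z": -4,"twist": 0,"fingers": 0.68},{"x": -0.3,"y": 0,"z": -4,"twist": 0,"fingers": 0.67},{"x": -0.3,"y": 0,"z": -4,"twist": 0,"fingers": 0.66}], grip_force=50)

```text
time: 4.35
ee_pos: [0.5127, 0.1155, 0.0539]
tcp_rot: [4.2, 89.8, 4.1]
wrist_force: [-1.2, -1.6, 0.8]
opening: 0.0563
```

```bash
python3 st.py;python3 pic.py side s3 230 160 90 90 7
```

```text
t 4.35 tcp [512.66 115.52  53.93] yyaw 89.88 xaxis [ 3.e-03  2.e-04 -1.e+00] q [ 12.7   2.3 -14.3  73.2  -0.   12.8] F [-1.2 -1.6  0.8] T [-0.37  0.08 -0.01] open 56.3
```

View pics/s3.png

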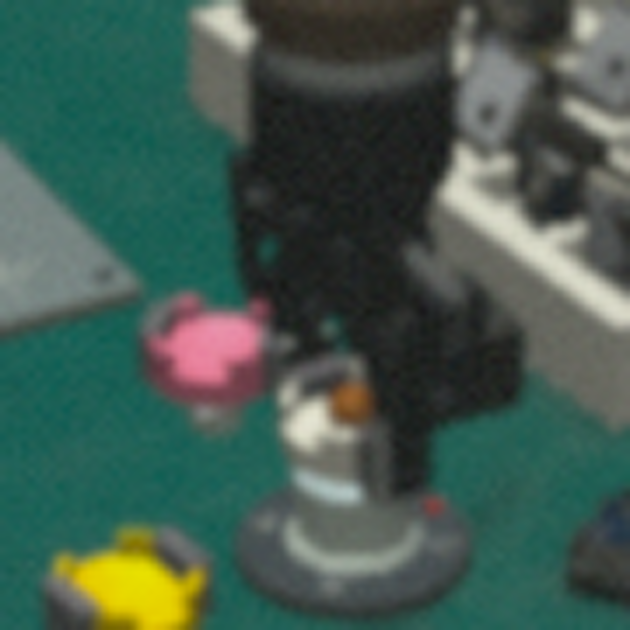

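Run:
```python
from workcell import viewer
import cv2,numpy as np
im=viewer.camera("side")["image"][:,:,::-1][205:245,265:305].astype(float)
im=255*(np.clip(im,0,255)/255)**.5
cv2.imwrite("pics/s3b.png",cv2.resize(im.astype(np.uint8),None,fx=15,fy=15,interpolation=cv2.INTER_CUBIC))
from h import *
load();s=W["side"]
P=lambda x,y,z:((proj(s,np.array([x,y,z])/1000)-[265,205])*15+[9,-15]).round(0)
print("block outer",P(499,87.5,70),P(525,87.5,70),P(499,87.5,47),P(525,87.5,47))
print("pad inner",P(501.5,87.5,70),P(523.5,87.5,70),P(501.5,87.5,42),"outer 14",P(501.5,73,42),P(523.5,73,42))
```

```text
block outer [254. 253.] [382. 208.] [254. 367.] [380. 321.]
pad inner [266. 249.] [375. 210.] [266. 387.] outer 14 [313. 427.] [421. 388.]
```

View pics/s3b.png

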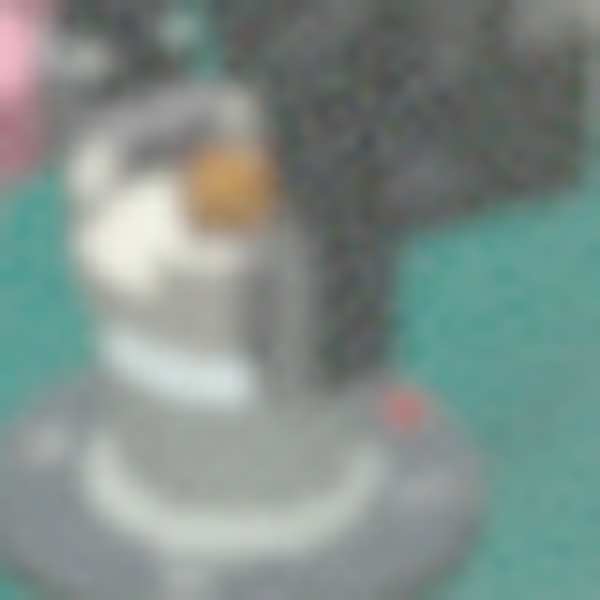

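Gripped: opening 56.3 mm, pads on the blocks, ball still in the middle. I start the turn.

Emit:
jog_arm(deltas=[{"x": 0,"y": 0,"z": 0,"twist": 1,"fingers": 0.6},{"x": 0,"y": 0,"z": 0,"twist": 3,"fingers": 0.6},{"x": 0,"y": 0,"z": 0,"twist": 6,"fingers": 0.6},{"x": 0,"y": 0,"z": 0,"twist": 9,"fingers": 0.6},{"x": 0,"y": 0,"z": 0,"twist": 12,"fingers": 0.6},{"x": 0,"y": 0,"z": 0,"twist": 15,"fingers": 0.6},{"x": 0,"y": 0,"z": 0,"twist": 18,"fingers": 0.6},{"x": 0,"y": 0,"z": 0,"twist": 20,"fingers": 0.6}])

```text
time: 5.35
ee_pos: [0.513, 0.1159, 0.0542]
tcp_rot: [11.0, 89.8, 31.1]
wrist_force: [-0.1, -0.6, 2.0]
opening: 0.0554
```

```bash
python3 st.py
```

```text
t 5.35 tcp [512.95 115.91  54.17] yyaw 110.05 xaxis [ 0.0034  0.0021 -1.    ] q [ 12.7   2.3 -14.3  73.2   0.1  -7.4] F [-0.1 -0.6  2. ] T [ 0.07 -0.01 -0.01] open 55.44
```

Emit:
jog_arm(deltas=[{"x": 0,"y": 0,"z": 0,"twist": 2,"fingers": 0.6},{"x": 0,"y": 0,"z": 0,"twist": 5,"fingers": 0.6},{"x": 0,"y": 0,"z": 0,"twist": 9,"fingers": 0.6},{"x": 0,"y": 0,"z": 0,"twist": 13,"fingers": 0.6},{"x": 0,"y": 0,"z": 0,"twist": 17,"fingers": 0.6},{"x": 0,"y": 0,"z": 0,"twist": 21,"fingers": 0.6},{"x": 0,"y": 0,"z": 0,"twist": 25,"fingers": 0.6},{"x": 0,"y": 0,"z": 0,"twist": 29,"fingers": 0.6},{"x": 0,"y": 0,"z": 0,"twist": 33,"fingers": 0.6},{"x": 0,"y": 0,"z": 0,"twist": 35,"fingers": 0.6}])

```text
time: 6.35
ee_pos: [0.5132, 0.1157, 0.0542]
tcp_rot: [1.8, 89.8, 57.1]
wrist_force: [1.3, -2.4, 1.2]
opening: 0.0548
```

```bash
python3 st.py
```

```text
t 6.35 tcp [513.18 115.71  54.18] yyaw 145.23 xaxis [ 0.0021  0.0032 -1.    ] q [ 12.6   2.4 -14.2  73.3   0.2 -42.6] F [ 1.3 -2.4  1.2] T [-0.54 -0.13 -0.  ] open 54.79
```

```bash
python3 pic.py side s4 255 185 60 60 10; python3 pic.py top t4 230 170 100 100 6
```

```text
(no output)
```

View pics/s4.png

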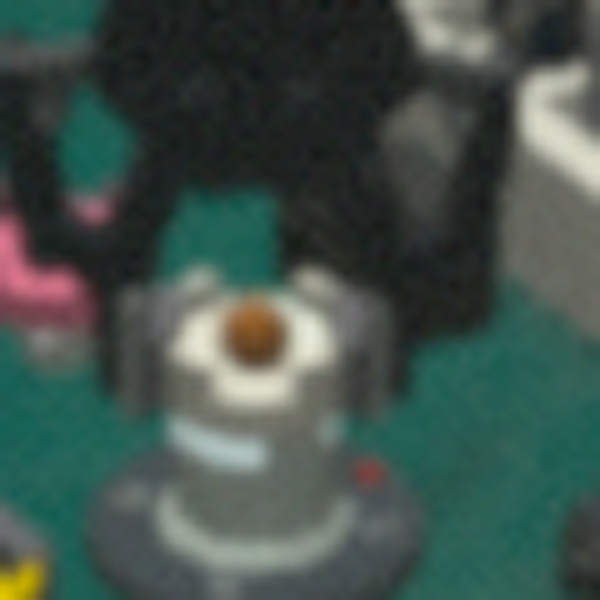

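The dish turned with the jaws: its notch now faces the camera and the ball is central at (255,333) in the crop. I finish the quarter turn.

Emit:
jog_arm(deltas=[{"x": -0.3,"y": 0,"z": 0,"twist": 2,"fingers": 0.6},{"x": -0.3,"y": 0,"z": 0,"twist": 5,"fingers": 0.6},{"x": -0.3,"y": 0,"z": 0,"twist": 9,"fingers": 0.6},{"x": -0.3,"y": 0,"z": 0,"twist": 13,"fingers": 0.6},{"x": -0.3,"y": 0,"z": 0,"twist": 17,"fingers": 0.6},{"x": -0.3,"y": 0,"z": 0,"twist": 21,"fingers": 0.6},{"x": -0.3,"y": 0,"z": 0,"twist": 25,"fingers": 0.6},{"x": -0.3,"y": 0,"z": 0,"twist": 29,"fingers": 0.6},{"x": -0.3,"y": 0,"z": 0,"twist": 32.5,"fingers": 0.6},{"x": -0.3,"y": 0,"z": 0,"twist": 34.3,"fingers": 0.6}])

```text
time: 7.45
ee_pos: [0.5128, 0.1159, 0.0542]
tcp_rot: [4.4, 89.8, 93.9]
wrist_force: [-0.1, -0.2, 0.8]
opening: 0.0554
```

```bash
python3 st.py; python3 pic.py side s5 255 185 60 60 10
```

```text
t 7.45 tcp [512.81 115.94  54.16] yyaw 179.49 xaxis [-3.0e-04  4.3e-03 -1.0e+00] q [ 12.6   2.4 -14.1  73.4   0.2 -76.9] F [-0.1 -0.2  0.8] T [-0.06  0.03 -0.02] open 55.36
```

View pics/s5.png

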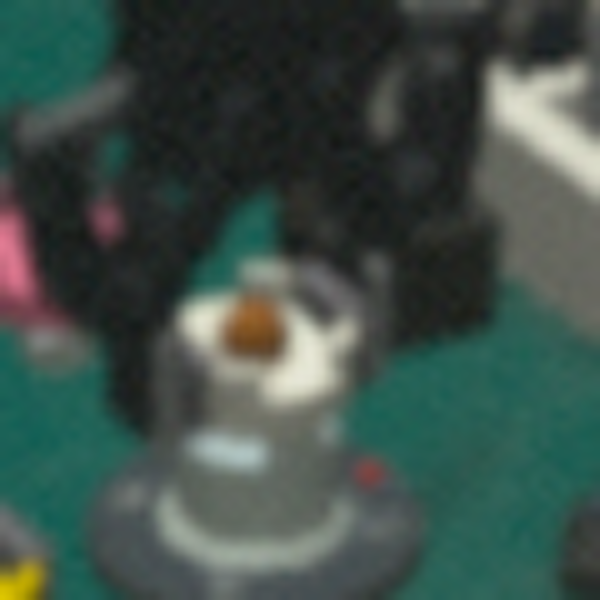

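The quarter turn is done and the forces are low. I lift slowly.

Emit:
jog_arm(deltas=[{"x": 0,"y": 0,"z": 1,"twist": 0,"fingers": 0.6},{"x": 0,"y": 0,"z": 3,"twist": 0,"fingers": 0.6},{"x": 0,"y": 0,"z": 5,"twist": 0,"fingers": 0.6},{"x": 0,"y": 0,"z": 7,"twist": 0,"fingers": 0.6},{"x": 0,"y": 0,"z": 9,"twist": 0,"fingers": 0.6},{"x": 0,"y": 0,"z": 10,"twist": 0,"fingers": 0.6}])

```text
time: 8.1
ee_pos: [0.5128, 0.1159, 0.0644]
tcp_rot: [4.4, 89.8, 94.0]
wrist_force: [-1.0, -0.6, -2.3]
opening: 0.055
```

```bash
python3 st.py; python3 pic.py side s6 255 185 60 60 10
```

```text
t 8.1 tcp [512.8  115.93  64.38] yyaw 179.54 xaxis [-3.0e-04  4.3e-03 -1.0e+00] q [ 12.6   2.1 -13.3  74.5   0.2 -76.9] F [-1.  -0.6 -2.3] T [-0.08  0.11  0.01] open 54.99
```

View pics/s6.png

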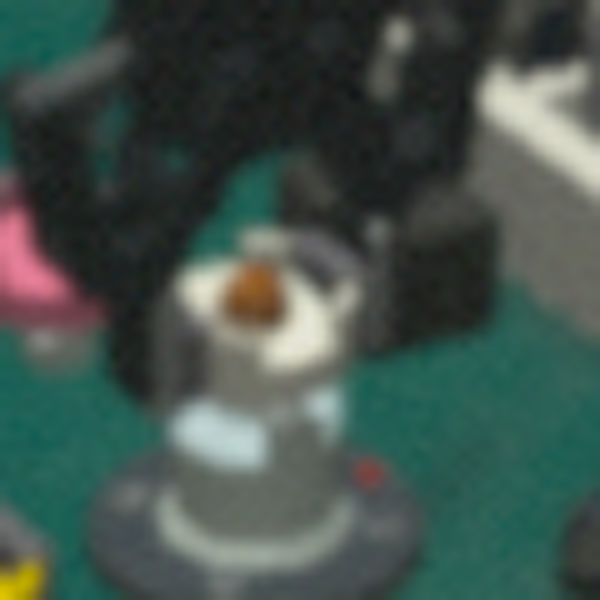

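It comes out freely. I lift on to carrying height.

Emit:
jog_arm(deltas=[{"x": 0,"y": 0,"z": 2,"twist": 0,"fingers": 0.6},{"x": 0,"y": 0,"z": 5,"twist": 0,"fingers": 0.6},{"x": 0,"y": 0,"z": 9,"twist": 0,"fingers": 0.6},{"x": 0,"y": 0,"z": 14,"twist": 0,"fingers": 0.6},{"x": 0,"y": 0,"z": 20,"twist": 0,"fingers": 0.6},{"x": 0,"y": 0,"z": 26,"twist": 0,"fingers": 0.6},{"x": 0,"y": 0,"z": 32,"twist": 0,"fingers": 0.6},{"x": 0,"y": 0,"z": 38,"twist": 0,"fingers": 0.6},{"x": 0,"y": 0,"z": 43,"twist": 0,"fingers": 0.6},{"x": 0,"y": 0,"z": 46,"twist": 0,"fingers": 0.6}])

```text
time: 9.15
ee_pos: [0.513, 0.116, 0.1111]
tcp_rot: [-4.6, 89.7, 85.0]
wrist_force: [-0.4, -0.3, -2.1]
opening: 0.0553
```

Emit:
jog_arm(deltas=[{"x": 0,"y": 0,"z": 2,"twist": 0,"fingers": 0.6},{"x": 0,"y": 0,"z": 5,"twist": 0,"fingers": 0.6},{"x": 0,"y": 0,"z": 9,"twist": 0,"fingers": 0.6},{"x": 0,"y": 0,"z": 14,"twist": 0,"fingers": 0.6},{"x": 0,"y": 0,"z": 19,"twist": 0,"fingers": 0.6},{"x": 0,"y": 0,"z": 24,"twist": 0,"fingers": 0.6},{"x": 0,"y": 0,"z": 28,"twist": 0,"fingers": 0.6},{"x": 0,"y": 0,"z": 30,"twist": 0,"fingers": 0.6},{"x": 0,"y": 0,"z": 31,"twist": 0,"fingers": 0.6},{"x": 0,"y": 0,"z": 31,"twist": 0,"fingers": 0.6}])

```text
time: 10.15
ee_pos: [0.513, 0.116, 0.1421]
tcp_rot: [-4.4, 89.7, 85.1]
wrist_force: [-0.2, 0.3, -1.9]
opening: 0.0554
```

```bash
python3 st.py; python3 pic.py side s7 250 130 60 60 10
```

```text
t 10.15 tcp [513.01 116.02 142.12] yyaw 179.55 xaxis [ 4.0e-04  4.5e-03 -1.0e+00] q [ 12.6   0.8  -6.   83.1   0.2 -76.9] F [-0.2  0.3 -1.9] T [0.05 0.04 0.  ] open 55.42
```

View pics/s7.png

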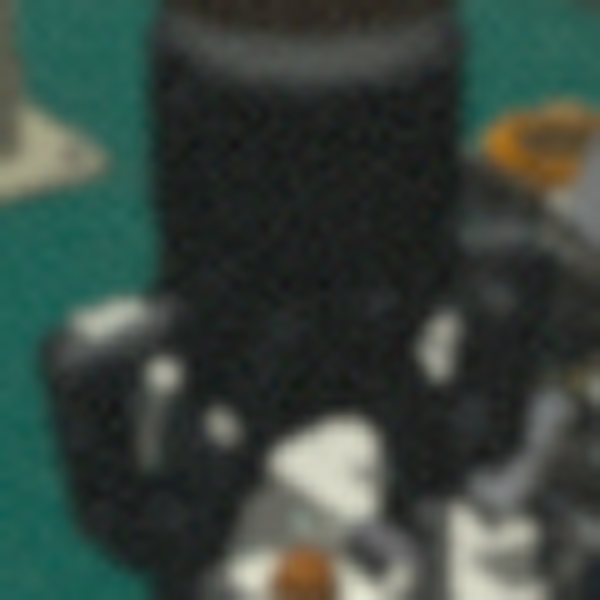

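Emit:
jog_arm(deltas=[{"x": 0,"y": 2,"z": 0,"twist": -0.2,"fingers": 0.6},{"x": -0.5,"y": 7,"z": 0,"twist": -0.4,"fingers": 0.6},{"x": -1,"y": 15,"z": 0,"twist": -0.6,"fingers": 0.6},{"x": -2,"y": 25,"z": 0,"twist": -0.8,"fingers": 0.6},{"x": -3,"y": 35,"z": 0,"twist": -1.0,"fingers": 0.6},{"x": -4,"y": 45,"z": 0,"twist": -1.2,"fingers": 0.6},{"x": -4.5,"y": 53,"z": 0,"twist": -1.4,"fingers": 0.6},{"x": -5,"y": 58,"z": 0,"twist": -1.6,"fingers": 0.6},{"x": -5,"y": 60,"z": 0,"twist": -1.8,"fingers": 0.6},{"x": -5,"y": 60,"z": 0,"twist": -1.8,"fingers": 0.6}])

```text
time: 11.2
ee_pos: [0.5079, 0.1762, 0.1419]
tcp_rot: [-1.1, 89.7, 86.6]
wrist_force: [-0.7, 0.1, -1.3]
opening: 0.0555
```

Emit:
jog_arm(deltas=[{"x": 0,"y": 2,"z": 0,"twist": -0.2,"fingers": 0.6},{"x": -0.5,"y": 7,"z": 0,"twist": -0.4,"fingers": 0.6},{"x": -1,"y": 15,"z": 0,"twist": -0.6,"fingers": 0.6},{"x": -2,"y": 25,"z": 0,"twist": -0.8,"fingers": 0.6},{"x": -3,"y": 35,"z": 0,"twist": -1.0,"fingers": 0.6},{"x": -4,"y": 45,"z": 0,"twist": -1.2,"fingers": 0.6},{"x": -4.5,"y": 53,"z": 0,"twist": -1.4,"fingers": 0.6},{"x": -5,"y": 58,"z": 0,"twist": -1.6,"fingers": 0.6},{"x": -5,"y": 60,"z": 0,"twist": -1.8,"fingers": 0.6},{"x": -5,"y": 60,"z": 0,"twist": -1.8,"fingers": 0.6}])

```text
time: 12.2
ee_pos: [0.5029, 0.2364, 0.1419]
tcp_rot: [0.3, 89.8, 86.3]
wrist_force: [-0.3, 0.9, -1.6]
opening: 0.0554
```

Emit:
jog_arm(deltas=[{"x": 0,"y": 2,"z": 0,"twist": 0,"fingers": 0.6},{"x": -0.5,"y": 7,"z": 0,"twist": 0,"fingers": 0.6},{"x": -1,"y": 15,"z": 0,"twist": 0,"fingers": 0.6},{"x": -2,"y": 25,"z": 0,"twist": 0,"fingers": 0.6},{"x": -3,"y": 35,"z": 0,"twist": 0,"fingers": 0.6},{"x": -4,"y": 45,"z": 0,"twist": 0,"fingers": 0.6},{"x": -4.5,"y": 53,"z": 0,"twist": 0,"fingers": 0.6},{"x": -5,"y": 58,"z": 0,"twist": 0,"fingers": 0.6},{"x": -5,"y": 60,"z": 0,"twist": 0,"fingers": 0.6},{"x": -5,"y": 60,"z": 0,"twist": 0,"fingers": 0.6}])

```text
time: 13.2
ee_pos: [0.4979, 0.2965, 0.1418]
tcp_rot: [1.3, 89.8, 87.3]
wrist_force: [0.5, -0.1, -1.1]
opening: 0.0553
```

```bash
python3 st.py; python3 pic.py side s8 170 90 120 120 5; python3 pic.py top t8 85 180 150 90 5
```

```text
t 13.2 tcp [497.86 296.55 141.8 ] yyaw 175.98 xaxis [ 2.0e-04  4.1e-03 -1.0e+00] q [ 30.7   8.1   1.7  83.5   0.2 -55.3] F [ 0.5 -0.1 -1.1] T [-0.06  0.02  0.03] open 55.34
```

View pics/s8.png

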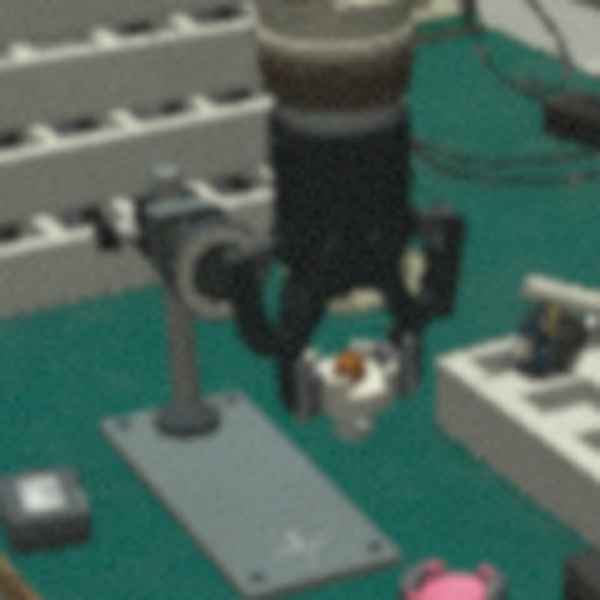

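View pics/t8.png

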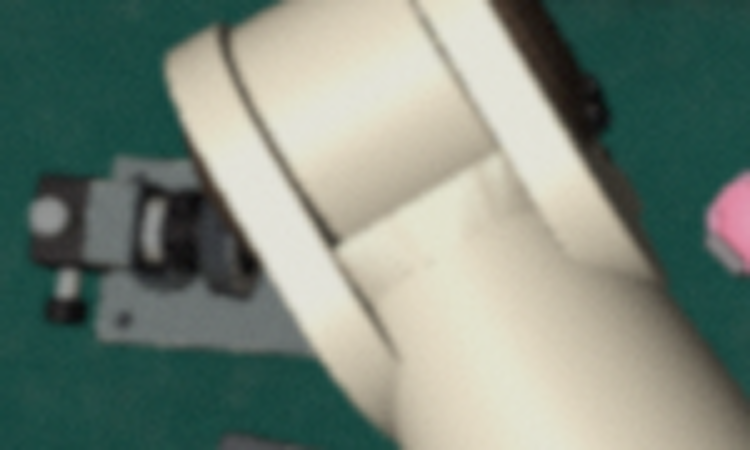

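The ball is still in the middle, seen in the side view at (349,366) in the crop. On to the sight point.

Emit:
jog_arm(deltas=[{"x": 0,"y": 2,"z": 0,"twist": 0,"fingers": 0.6},{"x": -0.5,"y": 7,"z": 0,"twist": 0,"fingers": 0.6},{"x": -1,"y": 15,"z": 0,"twist": 0,"fingers": 0.6},{"x": -2,"y": 25,"z": 0,"twist": 0,"fingers": 0.6},{"x": -3,"y": 35,"z": 0,"twist": 0,"fingers": 0.6},{"x": -4,"y": 45,"z": 0,"twist": 0,"fingers": 0.6},{"x": -4.5,"y": 54,"z": 0,"twist": 0,"fingers": 0.6},{"x": -5,"y": 60,"z": 0,"twist": 0,"fingers": 0.6},{"x": -5,"y": 62.5,"z": 0,"twist": 0,"fingers": 0.6},{"x": -5,"y": 62.5,"z": 0,"twist": 0,"fingers": 0.6}])

```text
time: 14.3
ee_pos: [0.4929, 0.3589, 0.1418]
tcp_rot: [1.8, 89.8, 87.8]
wrist_force: [0.2, -0.2, -1.9]
opening: 0.055
```

```bash
python3 st.py; python3 pic.py side s9 190 130 60 80 8
python3 - <<'E'
from h import *
load();s=W["side"]
P=lambda x,y,z:((proj(s,np.array([x,y,z])/1000)-[190,130]+.5)*8-.5).round(1)
print("cross",P(492.6,358.8,10),"sight",P(492.6,358.8,150),"lens",P(499.8,458.5,150))
print("lens in old crop", proj(s,np.array([.4998,.4585,.150])), px(207,174,6,180,115))
print("stand ball", proj(s,np.array([.5123,.1157,.0625])),px(303,178,10,250,200))
for p in [(489.9,324.5)]: print(P(*p,10))
E
```

```text
t 14.3 tcp [492.87 358.95 141.77] yyaw 175.97 xaxis [ 2.e-04  4.e-03 -1.e+00] q [ 36.   12.2   6.4  84.1   0.2 -50. ] F [ 0.2 -0.2 -1.9] T [ 0.   -0.02 -0.01] open 54.98
cross [321.9 557.9] sight [301.  216.4] lens [194.6 118.8]
lens in old crop [213.88393503 144.40876678] (214.08333333333334, 143.58333333333334)
stand ball [279.63518773 218.84816535] (279.85, 217.35)
[359.2 598.8]
```

View pics/s9.png

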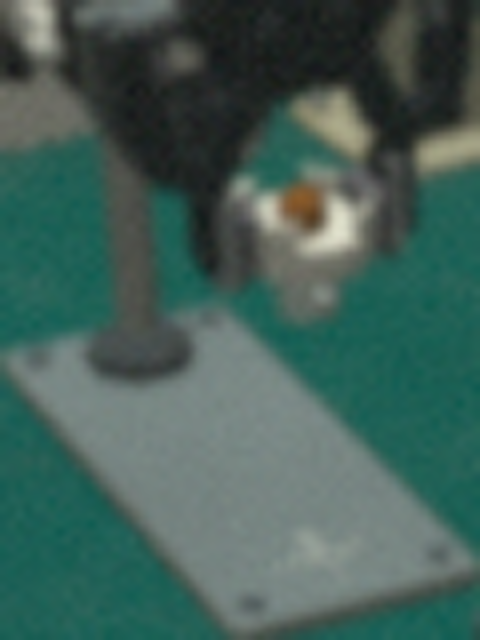

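Run:
```python
from workcell import viewer
import cv2,numpy as np
from h import *
a=np.mean([viewer.camera("side")["image"].astype(float) for _ in range(6)],0); np.save("s9.npy",a)
hsv=cv2.cvtColor(a.astype(np.uint8),cv2.COLOR_RGB2HSV)
w=a[...,0]-a[...,2]; m=np.zeros_like(w); m[145:165,218:238]=np.clip(w[145:165,218:238]-35,0,None)
v,u=np.indices(w.shape); print("ball px",(u*m).sum()/m.sum(),(v*m).sum()/m.sum())
c=a[185:212,215:245]; c=np.clip((c-c.min())*1.0,0,255); g=a.mean(2)[185:212,215:245]
g=np.clip((g-100)*3,0,255).astype(np.uint8)
cv2.imwrite("pics/cross.png",cv2.resize(g,None,fx=20,fy=20,interpolation=cv2.INTER_CUBIC))
d=a[135:175,210:245].astype(np.uint8)[:,:,::-1]
cv2.imwrite("pics/dish9.png",cv2.resize(d,None,fx=16,fy=16,interpolation=cv2.INTER_CUBIC))
t=np.load("t0.npy").astype(float).mean(2)[222:248,172:202]
t=np.clip((t-90)*2,0,255).astype(np.uint8)
cv2.imwrite("pics/crosst.png",cv2.resize(t,None,fx=20,fy=20,interpolation=cv2.INTER_CUBIC))
load();s=W["side"]
print("pred cross crop",(proj(s,np.array([.4926,.3588,.010]))-[215,185]+.5)*20-.5,"pred ball",proj(s,np.array([.4926,.3588,.150])))
```

```text
ball px 227.44175182481752 154.93547445255476
pred cross crop [305.5775599  295.50032324] pred ball [227.18460618 156.60863822]
```

View pics/cross.png

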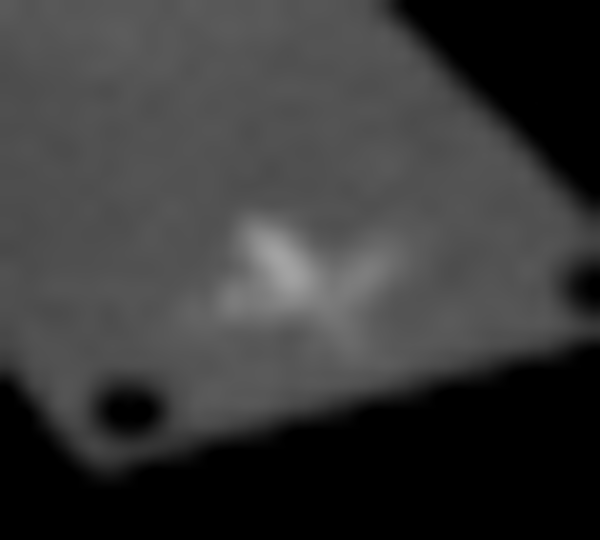

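View pics/crosst.png

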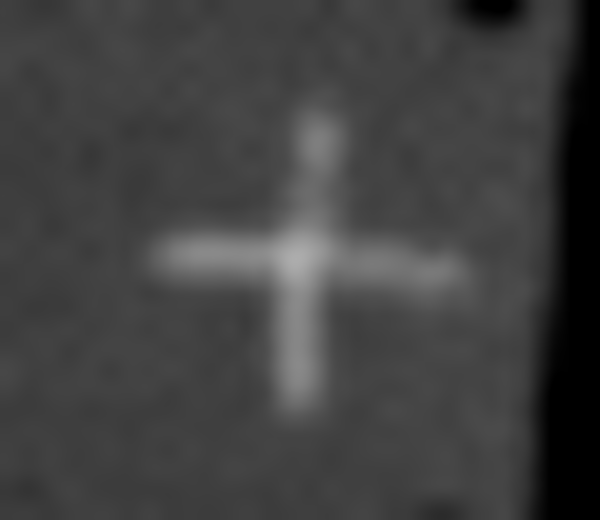

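View pics/dish9.png

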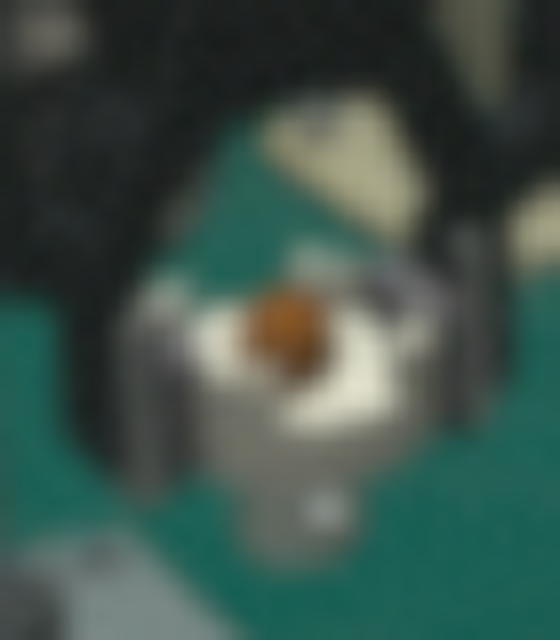

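Side view: ball at (227.4,154.9) px. Relative to the cross and lens it agrees with the prediction to about 0.1 px sideways, and the vertical residual is the same as it was at the stand. One small trim in y, then settle.

Emit:
jog_arm(deltas=[{"x": 0,"y": 0.2,"z": 0,"twist": 0,"fingers": 0.6},{"x": 0,"y": 0.4,"z": 0,"twist": 0,"fingers": 0.6},{"x": 0,"y": 0.4,"z": 0,"twist": 0,"fingers": 0.6},{"x": 0,"y": 0.4,"z": 0,"twist": 0,"fingers": 0.6},{"x": 0,"y": 0.4,"z": 0,"twist": 0,"fingers": 0.6},{"x": 0,"y": 0.4,"z": 0,"twist": 0,"fingers": 0.6},{"x": 0,"y": 0.4,"z": 0,"twist": 0,"fingers": 0.6},{"x": 0,"y": 0.4,"z": 0,"twist": 0,"fingers": 0.6},{"x": 0,"y": 0.4,"z": 0,"twist": 0,"fingers": 0.6},{"x": 0,"y": 0.4,"z": 0,"twist": 0,"fingers": 0.6}])

```text
time: 15.85
ee_pos: [0.493, 0.359, 0.1419]
tcp_rot: [-0.1, 89.8, 85.8]
wrist_force: [-1.1, -0.4, -1.4]
opening: 0.0554
```

```bash
python3 st.py; python3 pic.py side s10 160 110 160 120 5
```

```text
t 15.85 tcp [492.95 358.96 141.91] yyaw 175.95 xaxis [ 3.0e-04  4.1e-03 -1.0e+00] q [ 36.   12.2   6.4  84.1   0.2 -50. ] F [-1.1 -0.4 -1.4] T [ 0.03 -0.05  0.01] open 55.4
```

View pics/s10.png

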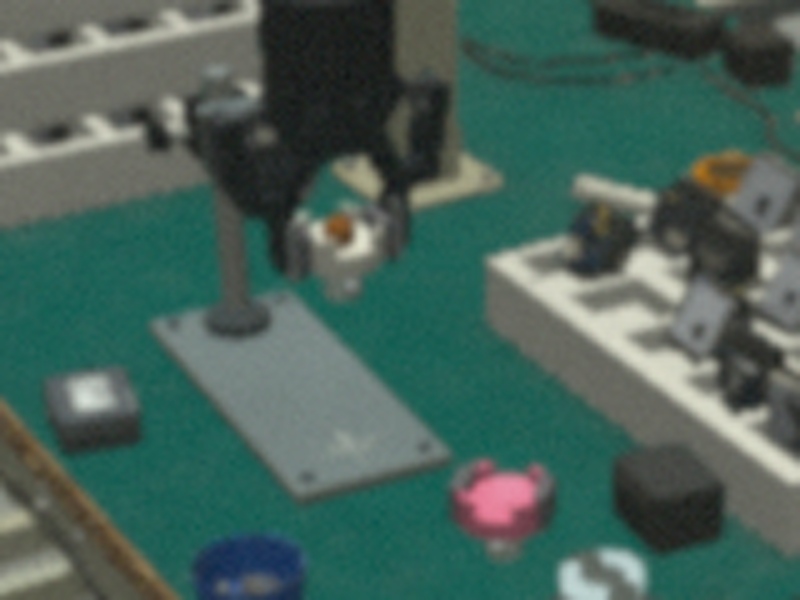

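```bash
python3 -c "
from workcell import ticket
print(ticket.job_done())"
```

```text
the job is handed in; nothing more can be done
None
```

I took the dish by its grip blocks, turned it 90° anticlockwise, lifted it straight out and carried it level to the camera. The job was handed in at about 16 s, still holding the dish there, steady.

**Last checks**
- **Position:** the TCP was at (493.0, 359.0, 141.9) mm. That puts the ball centre about 150 mm up, and within about 1 mm of the measured sight point at (492.6–493.0, 358.8–359.9).
- **Facing:** a notch points at the lens (dish yaw 86.0°, camera axis 85.9°), and the tilt is about 0.24°.
- **Ball and forces:** in the side view the ball is in the middle of the dish. Wrist forces I read stayed under 3 N.
- **Surroundings:** the camera and the other objects in view look unmoved.

**What disagreed or could not be checked**
- In the side view the ball reads about 0.8 px (about 2 mm) high relative to the cross and lens. It showed much the same offset while still in the stand, so I took it as a reading bias and did not correct for it.
- The last 0.4 mm trim in y hardly took effect.
- The arm hid the final pose from the top camera, so the last checks rest on the side view and the arm's own readings.

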